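# Lay out a dismantled pressure gauge in a row for reassembly

## Task

Lay out the parts of the dismantled pressure gauge in one straight row on the rubber mat, between the pressure post and the button box: the gauge case halfway between the post and the box, the tall hex coupling halfway between the post and the case, and the short hex nut halfway between the case and the box, all standing upright as they do now. The bezel ring belongs centred and flat on top of the case, and the copper washer centred and flat on top of the tall coupling. Leave the tin and the jar standing where they are.

Things in the scene. Friction and masses are not known exactly. Their poses are not given: they have to be found in the camera images.
- mat: Black rubber mat fixed to the bench, 120 x 400 mm, 3 mm thick. Origin at the centre of its underside, so its top is 3 mm above the origin and above the bench. Its own y axis runs along its length, and the row lies along the middle of that length.
- post: Pressure post: upright round steel fitting, fixed on the mat at one end, which end varies. Foot flange 56 mm across and 12 mm high, column up to 34 mm across, 58 mm high in all. Origin at the centre of its underside (on the mat's top), on the mat's long middle line, 160 mm from the mat's centre.
- box: Button box: grey box 56 x 56 mm, 28 mm high, with four push buttons (three green, one red) rising 6 mm more on its top, fixed on the mat at the end opposite to the post. Origin at the centre of its underside (on the mat's top), on the mat's long middle line, 160 mm from the mat's centre. The buttons do not move.
- case: Gauge case: round open steel cup, outer diameter 54 mm, 30 mm high, wall 3.5 mm, brass works inside below the rim; 120 g. A brass port 12 mm in diameter sticks out 10 mm from its side towards its own -x, centred 15 mm up, so grip it across its own y. Stands open side up on the bench. Origin at the centre of its underside. Where the port points in the end is free.
- bezel: Bezel ring: flat plain aluminium ring, outer diameter 60 mm, inner diameter 45 mm, 8 mm thick, 40 g, lying flat on the bench. Origin at the centre of its underside.
- coupling: Tall hex coupling: steel, 50 mm high, 180 g, standing upright. Round 29 mm diameter below 14 mm and above 40 mm, hexagonal between, 30 mm across flats; the flats face its own x axis and every 60 degrees from there. Its top is flat, with a dark bore 14 mm wide painted on the middle. Origin at the centre of its underside.
- nut: Short hex nut: steel, hexagonal over its whole height of 24 mm, 30 mm across flats, 100 g, standing upright; the flats face its own x axis and every 60 degrees from there. Dark bore 17 mm wide seen on top. Origin at the centre of its underside.
- washer: Sealing washer: flat copper ring, outer diameter 38 mm, hole 18 mm, 6 mm thick, 25 g, lying flat on the bench. Origin at the centre of its underside.
- tin: Tin of sealing paste: blue can with a paper label, 50 mm in diameter, 55 mm high, loose, to be left standing. Origin at the centre of its underside.
- jar: Amber glass jar with a white cap, 48 mm in diameter, 60 mm high, loose, to be left standing. Origin at the centre of its underside.
There are look-alikes about, which are no part of the job. Of the things that look like the bezel, the middle-sized one is meant. What is shaped like the nut but green is not meant.

How it is judged:
By the outcome, as a careful person would: the job done as asked, in the order asked, and still so for the second after the job is handed in, with the robot touching nothing.
It also fails if it takes over 123 s, if anything falls off the work surface, if the arm or the gripper's body presses on something with over 40 N, if the wrist force passes 120 N, or if a joint passes its speed limit or range.

## Robot

A 6-joint arm with a two-finger parallel gripper is mounted at the origin on the work surface. World frame = base frame: x ahead of the robot, y to its left, z up, the work surface at z = 0. Lengths are in m, angles in rad, forces in N, time in s.
With the tool pointing down it reaches from about 0.4 to 0.825 m from the base axis. Payload 7 kg.
Tool frame: the origin (TCP) lies midway between the tips of the shut fingers; the grasp point (between the pads) lies hold_point_z behind it (hold_point_z is the distance from the TCP to the grasp point, in m); z points along the fingers, y is the line along which they close (so a half turn about z gives the same grasp; the last joint's range is limited). The gripper opens to 88 mm and grips with 3 to 60 N. Pads are 19 mm wide; open, the fingers measure 130 mm over their backs; the gripper's body (78 mm by 193 mm) begins 47 mm behind the grasp point.
Start: joints at [-0.985, 0.359, 0.012, 0, -1.224, -0.288], TCP at [0.198, -0.645, 0.227] pointing down, gripper open.
Joint ranges: [-3.07, 3.07], [-1.43, 2.12], [-1.02, 1.25], [-3.03, 1.67], [-3.05, -0], [-3.03, 3.03]. Speed limits (rad/s): [2.39, 2.39, 3.01, 3.14, 3.14, 3.14].

## Interface

Orientations are given as [roll, pitch, yaw] about the fixed x, y, z axes, in that order (R = Rz(yaw) Ry(pitch) Rx(roll)).
In Python, from station import * gives the robot as it stands.
- The arm moves only by the tool apply_moves, never from a script. Its argument "steps" is a list of rows, each an object with "translation": the shift along the world's x, y, z scaled (see below), a list of three; "rotation": the turn, a rotation vector about the world's x, y, z scaled (see below), a list of three. A call has exactly 10 rows; each row is the pose to reach, as a shift and turn from the pose commanded when the call began; what a row does not reach only later rows make up. The controller multiplies each number of a shift by 250 mm and each number of a turn by 30 degrees. A row lasts 1/12 s, in which the tool goes at most 41.7 mm and 7.16 degrees, less where a joint would pass 70% of its speed; a pose out of reach is approached as far as the arm can. A call with a number of a shift or a turn outside -1 to 1 is refused whole. A call with a gripper value outside its range is refused whole. "jaw" is the closure, from -1 (fully open) to 1 (shut), so that 0 is half open, set as the call begins (left out, the last holds). The fingers move at their own pace and stop on an object; "newtons" is the grip in N (left out, the last holds). Time passes only in rows, so rows that repeat a pose let the fingers close, or fill a call up. It gives the time, the measured TCP pose, the force, the opening and the grip force at its end, in the units of the state.
- get_state(): the state, without advancing time (a new reading comes with each control period).
- grab_frame(name): name is "scene" or "top" or "wrist"; returns the picture (400x640x3 uint8, blue, green, red); there is no depth.
- camera_model(name): a dict with "fx", "fy", "cx", "cy" (pixels), "xyz" and "rotation" of the camera in the world. Camera axes: x right, y down, z forward; pixel columns grow to the right and rows downward; lengths in m; the calibration is good to about 2 mm. A picture is of the moment at which its call begins: read the wrist's pose just before it. camera_model takes no time and is no camera call; for the wrist camera it gives the pose at the moment of the call.
- job_done(): hands the job in; it is judged then, once.
The state is a dict: "t": time; "q": joint angles; "qd": joint speeds; "joint_efforts": joint torques, N m; "eef_pos": TCP position; "ee_rot": TCP orientation; "force": force on the tool from outside, world axes, zero at the start; "moment": the same for the moment, N m; "width": finger opening in m; "gripper_force": force on a finger pad.
Only numpy, scipy, OpenCV 4.12 (cv2) and the standard library are available. Lean on these libraries where they do the work, as an engineer would, in place of code of your own. Each camera call takes 0.05 s, during which the arm holds its last target. There are 200 camera calls.

## Working session

There is one attempt and no reset: what is moved stays moved. The work goes in short steps, Python scripts to look and compute and a tool call to move; the robot and the scene stay as the last step left them, time stands still between calls to the robot, and variables do not carry over. Pictures are saved under pics/ and viewed, at most 14 in all, crops included, and the job is handed in when it is done.

Besides the shell and the picture viewer there is one more tool, called after "Request:" by a JSON object that holds its "op" and its "data", one argument or row to a line. apply_moves: Moves the arm, as the interface text tells. Shifts and turns lie within -1 to 1; 1 stands for 250 mm of shift or 30 degrees of turn. Its arguments: {"type":"object","properties":{"steps":{"type":"array"},"jaw":{"type":"number"},"newtons":{"type":"number"}},"required":["steps"]}

```bash
mkdir -p pics; ls; python3 - <<'E'
from station import *
import cv2
for n in("top","scene"):
    m=camera_model(n); print(n,{k:(v if not hasattr(v,'tolist') else v.tolist()) for k,v in m.items()})
    cv2.imwrite(f"pics/{n}0.png",grab_frame(n))
print(get_state())
E
```

```text
pics
top {'fx': 480.559045622832, 'fy': 480.559045622832, 'cx': 313.94078683305105, 'cy': 199.96800265021116, 'xyz': [0.5428485898546566, 0.0007372155146714763, 1.1856768707363883], 'rotation': [-3.0812608573545037, -0.010110348175454975, -1.5912277794993561]}
scene {'fx': 376.14249833434906, 'fy': 376.14249833434906, 'cx': 322.79480313327787, 'cy': 198.12182472306532, 'xyz': [1.0879686608311907, 0.1948154618165836, 0.6519583036672233], 'rotation': [-2.408733235965747, 0.003420822518370281, 1.9416873190540958]}
{'t': 0.1, 'q': array([-9.84891905e-01,  3.59268745e-01,  1.11823053e-02, -2.91103720e-04,
       -1.22408576e+00, -2.88063763e-01]), 'qd': array([-0.0002879 ,  0.00022996,  0.0020465 ,  0.00101698,  0.00083206,
       -0.00016878]), 'joint_efforts': array([-4.62553908e-04, -5.84164524e+01,  2.93752223e+01,  7.01558635e+00,
        1.01852103e-02, -6.86214162e-05]), 'eef_pos': array([ 0.19791176, -0.64489909,  0.22576345]), 'ee_rot': array([ 3.14019571e+00, -1.28514933e-04, -2.84385101e+00]), 'force': array([-0.36454471, -0.66017108, -1.0600193 ]), 'moment': array([-0.02201344,  0.00573772,  0.02011945]), 'gripper_force': 0.0, 'width': 0.08736199916022898}
```

```bash
python3 - <<'E'
import station
print({k:getattr(station,k) for k in dir(station) if not k.startswith('_')})
E
```

```text
{'Unreachable': <class 'station.Unreachable'>, 'camera_model': <function make.<locals>.<lambda> at 0x7fa07ab145e0>, 'get_state': <function make.<locals>.<lambda> at 0x7fa07ab14540>, 'grab_frame': <function make.<locals>.drawn_camera at 0x7fa07ab14040>, 'hold_point_z': 0.0188, 'job_done': <function connect.<locals>.done at 0x7fa07aa8f740>}
```

View pics/top0.png

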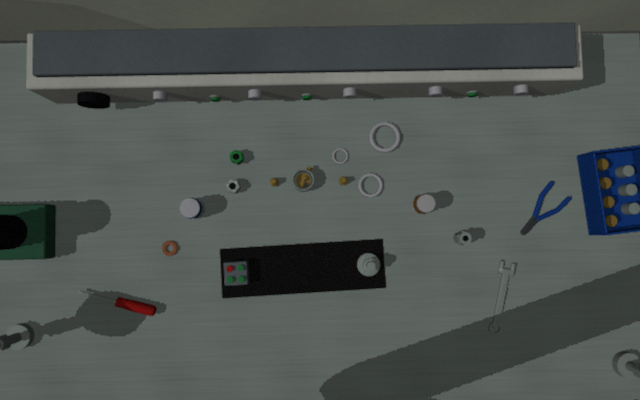

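View pics/scene0.png

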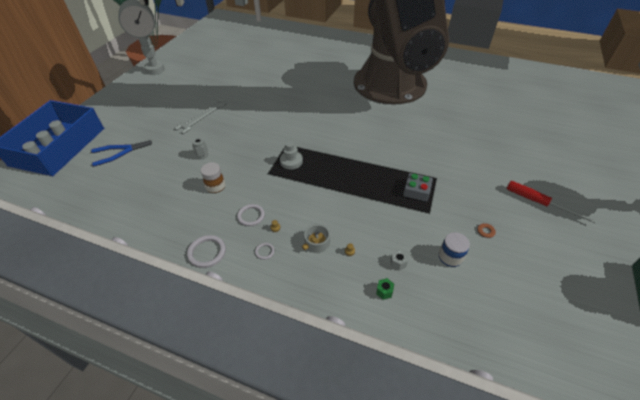

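```bash
cat > h.py <<'E'
from station import *
import numpy as np, cv2
from scipy.spatial.transform import Rotation as R
def px2w(m,uv,z):
    uv=np.atleast_2d(uv).astype(float)
    d=np.c_[(uv[:,0]-m['cx'])/m['fx'],(uv[:,1]-m['cy'])/m['fy'],np.ones(len(uv))]
    Rm=np.array(m['rotation']); Rm=R.from_euler('xyz',Rm).as_matrix() if Rm.ndim==1 else Rm
    d=d@Rm.T; o=np.array(m['xyz']); s=(z-o[2])/d[:,2]
    return (o+s[:,None]*d)[:,:2]
def crop(im,x,y,w,h,s,name):
    c=cv2.resize(im[y:y+h,x:x+w],None,fx=s,fy=s,interpolation=cv2.INTER_CUBIC)
    c=cv2.convertScaleAbs(c,alpha=1.6,beta=10)
    for i in range(0,w,20): cv2.putText(c,str(x+i),(i*s,10),0,.35,(0,255,255),1); cv2.line(c,(i*s,12),(i*s,18),(0,255,255),1)
    for j in range(0,h,20): cv2.putText(c,str(y+j),(0,j*s+4),0,.35,(0,255,255),1)
    cv2.imwrite('pics/'+name,c)
E
python3 - <<'E'
from h import *
m=camera_model('top'); im=cv2.imread('pics/top0.png')
crop(im,160,140,160,160,3,'a.png') if 0 else None
a=cv2.resize(im[120:300,155:315],None,fx=1,fy=1)
crop(im,155,125,165,180,1,'t.png') if 0 else None
crop(im,160,120,330,185,1,'t.png') if 0 else None
crop(im,155,145,160,120,5,'c1.png'); crop(im,325,120,160,150,4,'c2.png')
for n,uv,z in [('post',(369,265),.061),('box',(236,273),.031),('case',(304,180),.03),('bez',(371,185),.008),('nut',(233,186),.024),('coup',(464,237),.05),('wash',(170,248),.006),('tin',(190,208),.055),('jar',(425,203),.06),('bits',(274,182),.01),('',(344,181),.01),('bigring',(385,137),.008)]+[('mat',p,.003) for p in[(221,249),(383,240),(385,287),(223,297)]]: print(n,px2w(m,uv,z).round(4))
E
```

```text
post [[ 0.4563 -0.1371]]
box [[0.4418 0.1768]]
case [[0.6612 0.0106]]
bez [[ 0.6479 -0.1539]]
nut [[0.6505 0.1829]]
coup [[ 0.5165 -0.3651]]
wash [[0.5035 0.3405]]
tin [[0.5978 0.2794]]
jar [[ 0.5983 -0.273 ]]
bits [[0.6597 0.0845]]
 [[ 0.6589 -0.0874]]
bigring [[ 0.7666 -0.1919]]
mat [[0.4984 0.2171]]
mat [[ 0.5122 -0.1803]]
mat [[ 0.3977 -0.1819]]
mat [[0.3821 0.2132]]
```

View pics/c1.png

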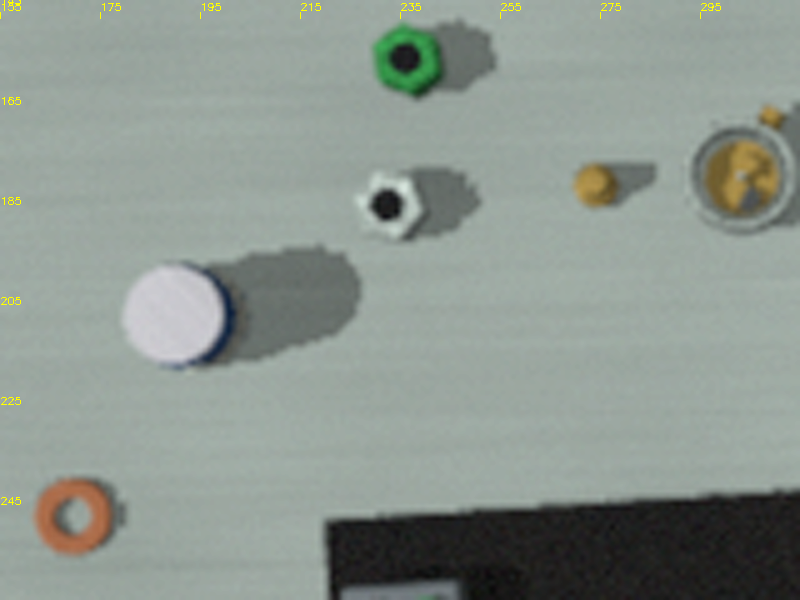

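View pics/c2.png

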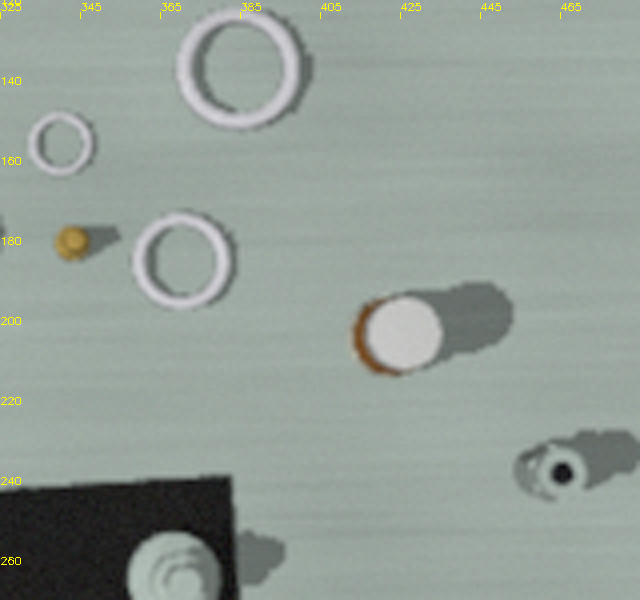

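```bash
python3 - <<'E'
from h import *
m=camera_model('top'); w=camera_model('wrist'); s=get_state()
print({k:np.round(v,4).tolist() for k,v in w.items()}, s['eef_pos'],s['t'])
Rt=R.from_euler('xyz',s['ee_rot']); print('cam in tool',Rt.inv().apply(np.array(w['xyz'])-s['eef_pos']), (Rt.inv()*R.from_euler('xyz',w['rotation'])).as_euler('xyz',True) if np.array(w['rotation']).ndim==1 else '')
P={n:px2w(m,uv,z)[0] for n,uv,z in [('case',(303.6,180.4),.03),('port',(309,168.4),.015),('bez',(371,185.25),.008),('nut',(232.6,185.8),.024),('coup',(465.5,238.25),.05),('wash',(169.8,248.2),.006)]}
for k,v in P.items(): print(k,v.round(4))
d=P['port']-P['case'];print('port dir',np.degrees(np.arctan2(d[1],d[0])),np.hypot(*d))
im=cv2.imread('pics/top0.png'); k=(im.max(2)<45).astype('uint8'); k[:235]=0;k[300:]=0;k[:,:215]=0;k[:,390:]=0
n,l,st,_=cv2.connectedComponentsWithStats(k); i=1+st[1:,4].argmax(); c=np.argwhere(l==i)[:,::-1].astype(np.float32)
r=cv2.minAreaRect(px2w(m,c,.003).astype(np.float32)*1000); print('mat',r)
E
```

```text
{'fx': 329.7013, 'fy': 329.7013, 'cx': 317.5384, 'cy': 203.8592, 'xyz': [0.1184, -0.6707, 0.3834], 'rotation': [2.8312, -0.0003, 1.8675]} [ 0.19791176 -0.64489909  0.22576345] 0.1
cam in tool [ 0.08356868 -0.00113858 -0.1576257 ] [-1.77932044e+01 -6.02651333e-02  9.00621491e+01]
case [0.6602 0.0116]
port [ 0.691 -0.002]
bez [ 0.6473 -0.1539]
nut [0.651  0.1838]
coup [ 0.5135 -0.3685]
wash [0.5031 0.341 ]
port dir -23.908843900060845 0.033678847257725075
mat ((448.3681335449219, 18.492141723632812), (118.62213897705078, 398.49517822265625), 2.372037887573242)
```

Request:
{"op": "apply_moves", "data": {
  "steps": [
    {"translation": [0.03,0.045,0],"rotation": [0,0,-0.04]},
    {"translation": [0.09,0.13,0],"rotation": [0,0,-0.1]},
    {"translation": [0.16,0.23,0],"rotation": [0,0,-0.2]},
    {"translation": [0.23,0.33,0],"rotation": [0,0,-0.28]},
    {"translation": [0.3,0.43,0],"rotation": [0,0,-0.36]},
    {"translation": [0.37,0.53,0],"rotation": [0,0,-0.44]},
    {"translation": [0.44,0.63,0],"rotation": [0,0,-0.52]},
    {"translation": [0.51,0.73,0],"rotation": [0,0,-0.6]},
    {"translation": [0.58,0.83,0],"rotation": [0,0,-0.65]},
    {"translation": [0.65,0.93,0],"rotation": [0,0,-0.7]}
  ],
  "jaw": -0.65,
  "newtons": 25
}}

```text
t: 0.93
eef_pos: [0.361, -0.4113, 0.2263]
ee_rot: [3.141, -0.0, 3.071]
force: [0.3, 0.8, -0.8]
width: 0.072
gripper_force: 0.0
```

Request:
{"op": "apply_moves", "data": {
  "steps": [
    {"translation": [0.07,0.1,0],"rotation": [0,0,-0.07]},
    {"translation": [0.14,0.2,0],"rotation": [0,0,-0.14]},
    {"translation": [0.21,0.3,0],"rotation": [0,0,-0.2]},
    {"translation": [0.28,0.4,-0.02],"rotation": [0,0,-0.27]},
    {"translation": [0.35,0.5,-0.04],"rotation": [0,0,-0.34]},
    {"translation": [0.42,0.6,-0.06],"rotation": [0,0,-0.41]},
    {"translation": [0.49,0.7,-0.08],"rotation": [0,0,-0.48]},
    {"translation": [0.56,0.8,-0.1],"rotation": [0,0,-0.55]},
    {"translation": [0.63,0.9,-0.12],"rotation": [0,0,-0.6]},
    {"translation": [0.68,0.98,-0.14],"rotation": [0,0,-0.67]}
  ]
}}

```text
t: 1.77
eef_pos: [0.5315, -0.1659, 0.1911]
ee_rot: [3.142, -0.0, 2.722]
force: [0.2, 0.9, 0.3]
width: 0.0721
gripper_force: 0.0
```

Request:
{"op": "apply_moves", "data": {
  "steps": [
    {"translation": [0.07,0.1,-0.02],"rotation": [0,0,0]},
    {"translation": [0.14,0.2,-0.05],"rotation": [0,0,0]},
    {"translation": [0.21,0.3,-0.08],"rotation": [0,0,0]},
    {"translation": [0.28,0.4,-0.11],"rotation": [0,0,0]},
    {"translation": [0.35,0.5,-0.14],"rotation": [0,0,0]},
    {"translation": [0.42,0.6,-0.17],"rotation": [0,0,0]},
    {"translation": [0.48,0.68,-0.19],"rotation": [0,0,0]},
    {"translation": [0.52,0.71,-0.2],"rotation": [0,0,0]},
    {"translation": [0.52,0.72,-0.2],"rotation": [0,0,0]},
    {"translation": [0.52,0.72,-0.2],"rotation": [0,0,0]}
  ]
}}

```text
t: 2.6
eef_pos: [0.6602, 0.0126, 0.1407]
ee_rot: [-3.141, -0.001, 2.723]
force: [0.9, 0.0, 0.4]
width: 0.0723
gripper_force: 0.0
```

```bash
cat >> h.py <<'E'
def look(name,x=0,y=0,w=640,h=400,s=1):
    m=camera_model('wrist'); st=get_state(); im=grab_frame('wrist'); cv2.imwrite('pics/raw_'+name,im); np.save('pics/'+name,[m],allow_pickle=True)
    crop(im,x,y,w,h,s,name); print('t',st['t'],'tcp',st['eef_pos'].round(4),'rot',np.degrees(st['ee_rot']).round(2),'w',round(st['width'],4),'F',st['force'].round(1)); return m,im
def M(name): return np.load('pics/'+name+'.npy',allow_pickle=True)[0]
E
python3 -c "
from h import *
look('w1.png')"
```

```text
t 2.6 tcp [0.6602 0.0126 0.1407] rot [-1.7994e+02 -7.0000e-02  1.5600e+02] w 0.0723 F [0.9 0.  0.4]
```

View pics/w1.png

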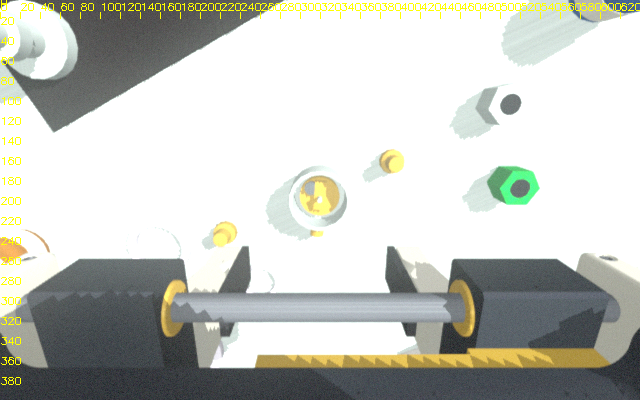

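```bash
python3 - <<'E'
from h import *
m=M('w1.png')
for n,uv,z in [('case',(319,196.5),.03),('port',(317.5,233),.015),('nut',(510.5,104),.024),('bits',(391,161),.01)]: print(n,px2w(m,uv,z).round(4))
im=cv2.imread('pics/raw_w1.png'); crop(cv2.convertScaleAbs(im,alpha=.5),260,150,140,100,5,'w1c.png')
E
```

```text
case [[0.6573 0.0136]]
port [[ 0.6931 -0.0039]]
nut [[0.6509 0.1833]]
bits [[0.6588 0.0824]]
```

View pics/w1c.png

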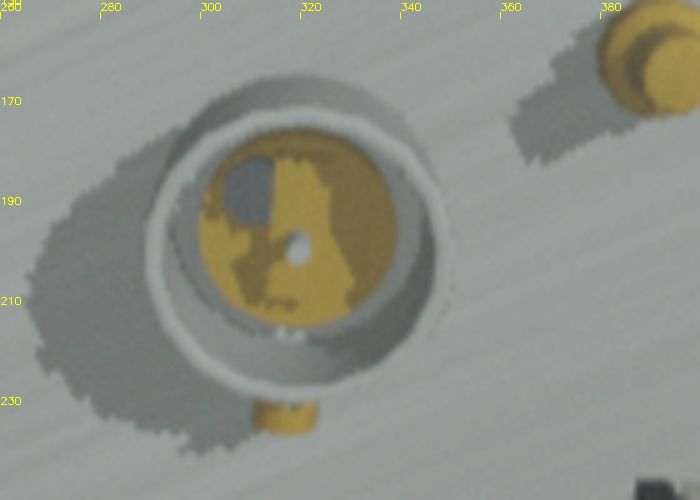

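Request:
{"op": "apply_moves", "data": {
  "steps": [
    {"translation": [0,0,-0.06],"rotation": [0,0,0]},
    {"translation": [0,0,-0.16],"rotation": [0,0,0]},
    {"translation": [0,0,-0.26],"rotation": [0,0,0]},
    {"translation": [0,0,-0.36],"rotation": [0,0,0]},
    {"translation": [0,0,-0.44],"rotation": [0,0,0]},
    {"translation": [0,0,-0.5],"rotation": [0,0,0]},
    {"translation": [0,0,-0.53],"rotation": [0,0,0]},
    {"translation": [0,0,-0.54],"rotation": [0,0,0]},
    {"translation": [0,0,-0.54],"rotation": [0,0,0]},
    {"translation": [0,0,-0.54],"rotation": [0,0,0]}
  ]
}}

```text
t: 3.48
eef_pos: [0.6611, 0.012, 0.0078]
ee_rot: [3.141, 0.001, 2.722]
force: [0.5, -0.3, 0.2]
width: 0.0719
gripper_force: 0.0
```

Request:
{"op": "apply_moves", "data": {
  "steps": [
    {"translation": [0,0,0],"rotation": [0,0,0]},
    {"translation": [0,0,0],"rotation": [0,0,0]},
    {"translation": [0,0,0],"rotation": [0,0,0]},
    {"translation": [0,0,0],"rotation": [0,0,0]},
    {"translation": [0,0,0],"rotation": [0,0,0]},
    {"translation": [0,0,0],"rotation": [0,0,0]},
    {"translation": [0,0,0],"rotation": [0,0,0]},
    {"translation": [0,0,0],"rotation": [0,0,0]},
    {"translation": [0,0,0],"rotation": [0,0,0]},
    {"translation": [0,0,0],"rotation": [0,0,0]}
  ],
  "jaw": 1,
  "newtons": 25
}}

```text
t: 4.32
eef_pos: [0.661, 0.0124, 0.0074]
ee_rot: [3.141, 0.001, 2.722]
force: [-0.9, 0.5, 6.2]
width: 0.0544
gripper_force: 25.0
```

Request:
{"op": "apply_moves", "data": {
  "steps": [
    {"translation": [0,0,0.04],"rotation": [0,0,0]},
    {"translation": [0,0,0.12],"rotation": [0,0,0]},
    {"translation": [-0.06,0,0.22],"rotation": [0,0,0]},
    {"translation": [-0.18,0,0.32],"rotation": [0,0,0]},
    {"translation": [-0.32,0.01,0.38],"rotation": [0,0,0]},
    {"translation": [-0.46,0.01,0.4],"rotation": [0,0,0]},
    {"translation": [-0.6,0.02,0.4],"rotation": [0,0,0]},
    {"translation": [-0.72,0.02,0.4],"rotation": [0,0,0]},
    {"translation": [-0.81,0.025,0.4],"rotation": [0,0,0]},
    {"translation": [-0.85,0.025,0.4],"rotation": [0,0,0]}
  ]
}}

```text
t: 5.15
eef_pos: [0.4447, 0.0179, 0.1069]
ee_rot: [3.142, -0.001, 2.722]
force: [-0.1, -0.3, -1.7]
width: 0.0541
gripper_force: 25.0
```

```bash
python3 -c "
from h import *
m,im=look('w2.png'); cv2.imwrite('pics/w2.png',im)"
```

```text
t 5.15 tcp [0.4447 0.0179 0.1069] rot [ 1.8000e+02 -5.0000e-02  1.5595e+02] w 0.0541 F [-0.1 -0.3 -1.7]
```

View pics/w2.png

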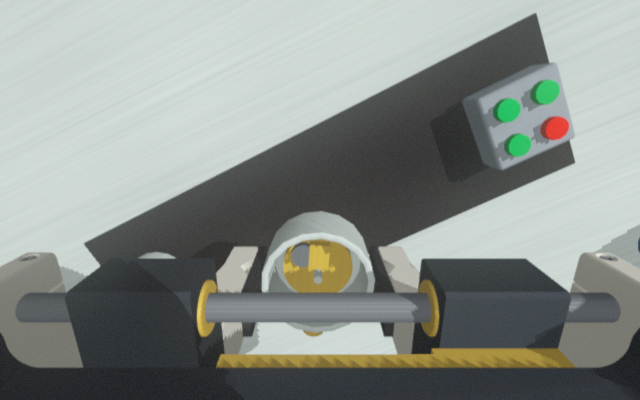

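```bash
python3 - <<'E'
from h import *
m=M('w2.png')
p=px2w(m,[(536.5,13),(575,162),(85,243)],.003); print(p.round(4)); print(np.linalg.norm(p[0]-p[1]),np.linalg.norm(p[0]-p[2]), 'ctr',(p[1]+p[2])/2, 'ang',np.degrees(np.arctan2(*(p[2]-p[0]))))
b=px2w(m,[(508,110),(545,92),(518,145),(556,128)],.037); print('box',b.mean(0))
c=np.array([.4484,.0185]); a=np.radians(2.37); l=np.array([-np.sin(a),np.cos(a)]); print('pred box',c+.16*l,'post',c-.16*l,'nut',c+.08*l,'coup',c-.08*l)
print(get_state()['eef_pos'])
E
```

```text
[[ 0.3797  0.214 ]
 [ 0.4974  0.2185]
 [ 0.3956 -0.1825]]
0.11779068237994017 0.39684732642883014 ctr [0.44649849 0.01801166] ang 177.6916766038772
box [0.43956844 0.17579639]
pred box [0.4417836  0.17836314] post [ 0.4550164  -0.14136314] nut [0.4450918  0.09843157] coup [ 0.4517082  -0.06143157]
[0.44453658 0.01790071 0.10696698]
```

Request:
{"op": "apply_moves", "data": {
  "steps": [
    {"translation": [0,0,-0.04],"rotation": [0,0,0]},
    {"translation": [0,0,-0.1],"rotation": [0,0,0]},
    {"translation": [0,0,-0.16],"rotation": [0,0,0]},
    {"translation": [0,0,-0.22],"rotation": [0,0,0]},
    {"translation": [0,0,-0.26],"rotation": [0,0,0]},
    {"translation": [0,0,-0.3],"rotation": [0,0,0]},
    {"translation": [0,0,-0.32],"rotation": [0,0,0]},
    {"translation": [0,0,-0.33],"rotation": [0,0,0]},
    {"translation": [0,0,-0.33],"rotation": [0,0,0]},
    {"translation": [0,0,-0.33],"rotation": [0,0,0]}
  ]
}}

```text
t: 6.03
eef_pos: [0.4485, 0.0186, 0.0243]
ee_rot: [3.141, 0.0, 2.722]
force: [0.2, 0.4, -0.4]
width: 0.0541
gripper_force: 25.0
```

Request:
{"op": "apply_moves", "data": {
  "steps": [
    {"translation": [-0.004,-0.001,-0.01],"rotation": [0,0,0]},
    {"translation": [-0.004,-0.001,-0.02],"rotation": [0,0,0]},
    {"translation": [-0.004,-0.001,-0.03],"rotation": [0,0,0]},
    {"translation": [-0.004,-0.001,-0.04],"rotation": [0,0,0]},
    {"translation": [-0.004,-0.001,-0.048],"rotation": [0,0,0]},
    {"translation": [-0.004,-0.001,-0.053],"rotation": [0,0,0]},
    {"translation": [-0.004,-0.001,-0.053],"rotation": [0,0,0]},
    {"translation": [-0.004,-0.001,-0.053],"rotation": [0,0,0]},
    {"translation": [-0.004,-0.001,-0.053],"rotation": [0,0,0]},
    {"translation": [-0.004,-0.001,-0.053],"rotation": [0,0,0]}
  ]
}}

```text
t: 6.87
eef_pos: [0.4471, 0.0183, 0.0109]
ee_rot: [3.142, 0.0, 2.722]
force: [0.0, 0.6, -0.7]
width: 0.0542
gripper_force: 25.0
```

Request:
{"op": "apply_moves", "data": {
  "steps": [
    {"translation": [0,0,0],"rotation": [0,0,0]},
    {"translation": [0,0,0],"rotation": [0,0,0]},
    {"translation": [0,0,0],"rotation": [0,0,0]},
    {"translation": [0,0,0],"rotation": [0,0,0]},
    {"translation": [0,0,0.02],"rotation": [0,0,0]},
    {"translation": [0,0,0.08],"rotation": [0,0,0]},
    {"translation": [0,0,0.18],"rotation": [0,0,0]},
    {"translation": [0,0,0.3],"rotation": [0,0,0]},
    {"translation": [0,0,0.42],"rotation": [0,0,0]},
    {"translation": [0,0,0.5],"rotation": [0,0,0]}
  ],
  "jaw": -0.65
}}

```text
t: 7.7
eef_pos: [0.4478, 0.0184, 0.139]
ee_rot: [3.14, 0.002, 2.722]
force: [0.6, -0.3, 0.6]
width: 0.0725
gripper_force: 0.0
```

Request:
{"op": "apply_moves", "data": {
  "steps": [
    {"translation": [0,0,0.02],"rotation": [0,0,0.1]},
    {"translation": [0.02,0.02,0.04],"rotation": [0,0,0.2]},
    {"translation": [0.05,0.04,0.04],"rotation": [0,0,0.3]},
    {"translation": [0.1,0.08,0.04],"rotation": [0,0,0.4]},
    {"translation": [0.15,0.12,0.04],"rotation": [0,0,0.5]},
    {"translation": [0.2,0.16,0.04],"rotation": [0,0,0.6]},
    {"translation": [0.25,0.2,0.04],"rotation": [0,0,0.7]},
    {"translation": [0.3,0.24,0.04],"rotation": [0,0,0.8]},
    {"translation": [0.35,0.28,0.04],"rotation": [0,0,0.9]},
    {"translation": [0.4,0.32,0.04],"rotation": [0,0,0.97]}
  ],
  "jaw": -0.05
}}

```text
t: 8.53
eef_pos: [0.5475, 0.0987, 0.1462]
ee_rot: [3.142, 0.0, -3.05]
force: [0.0, 0.0, -0.8]
width: 0.0459
gripper_force: 0.0
```

Request:
{"op": "apply_moves", "data": {
  "steps": [
    {"translation": [0.05,0.04,0],"rotation": [0,0,0.1]},
    {"translation": [0.1,0.08,0],"rotation": [0,0,0.2]},
    {"translation": [0.15,0.12,0],"rotation": [0,0,0.3]},
    {"translation": [0.2,0.16,0],"rotation": [0,0,0.4]},
    {"translation": [0.25,0.2,0],"rotation": [0,0,0.5]},
    {"translation": [0.3,0.24,0],"rotation": [0,0,0.6]},
    {"translation": [0.35,0.28,0],"rotation": [0,0,0.7]},
    {"translation": [0.39,0.31,0],"rotation": [0,0,0.8]},
    {"translation": [0.41,0.33,0],"rotation": [0,0,0.9]},
    {"translation": [0.41,0.34,0],"rotation": [0,0,0.97]}
  ]
}}

```text
t: 9.37
eef_pos: [0.6503, 0.1838, 0.1456]
ee_rot: [-3.141, -0.0, -2.542]
force: [-0.6, 0.0, 0.3]
width: 0.046
gripper_force: 0.0
```

Request:
{"op": "apply_moves", "data": {
  "steps": [
    {"translation": [0,0,0],"rotation": [0,0,0.1]},
    {"translation": [0,0,0],"rotation": [0,0,0.2]},
    {"translation": [0,0,0],"rotation": [0,0,0.3]},
    {"translation": [0,0,0],"rotation": [0,0,0.4]},
    {"translation": [0,0,0],"rotation": [0,0,0.5]},
    {"translation": [0,0,0],"rotation": [0,0,0.6]},
    {"translation": [0,0,0],"rotation": [0,0,0.7]},
    {"translation": [0,0,0],"rotation": [0,0,0.8]},
    {"translation": [0,0,0],"rotation": [0,0,0.9]},
    {"translation": [0,0,0],"rotation": [0,0,0.97]}
  ]
}}

```text
t: 10.2
eef_pos: [0.6494, 0.1831, 0.1461]
ee_rot: [3.141, -0.0, -2.035]
force: [0.0, -0.6, 0.3]
width: 0.046
gripper_force: 0.0
```

Request:
{"op": "apply_moves", "data": {
  "steps": [
    {"translation": [0,0,0],"rotation": [0,0,0.1]},
    {"translation": [0,0,0],"rotation": [0,0,0.2]},
    {"translation": [0,0,0],"rotation": [0,0,0.3]},
    {"translation": [0,0,0],"rotation": [0,0,0.4]},
    {"translation": [0,0,0],"rotation": [0,0,0.5]},
    {"translation": [0,0,0],"rotation": [0,0,0.6]},
    {"translation": [0,0,0],"rotation": [0,0,0.7]},
    {"translation": [0,0,0],"rotation": [0,0,0.8]},
    {"translation": [0,0,0],"rotation": [0,0,0.9]},
    {"translation": [0,0,0],"rotation": [0,0,0.97]}
  ]
}}

```text
t: 11.03
eef_pos: [0.6493, 0.1831, 0.1461]
ee_rot: [3.141, -0.0, -1.527]
force: [-0.1, -0.7, 0.1]
width: 0.0457
gripper_force: 0.0
```

```bash
python3 -c "
from h import *
m,im=look('w3.png')
crop(cv2.convertScaleAbs(im,alpha=.5),240,130,150,120,5,'w3.png')"
```

```text
t 11.0333 tcp [0.6493 0.1831 0.1461] rot [ 1.7999e+02 -1.0000e-02 -8.7470e+01] w 0.0457 F [-0.1 -0.7  0.1]
```

View pics/w3.png

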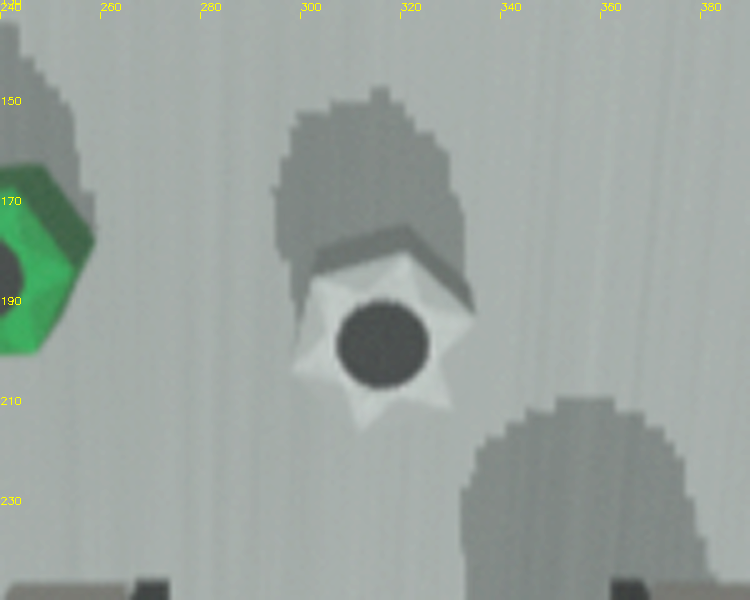

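```bash
python3 - <<'E'
from h import *
m=M('w3.png')
v=np.array([(312,277),(406,250),(474,318),(450,408),(362,430),(294,370)])/5+[240,130]
p=px2w(m,v,.024); c=p.mean(0); print('c',c,'bore',px2w(m,np.array([383,344])/5+[240,130],.024))
d=p-c; print(np.linalg.norm(d,axis=1)); a=np.degrees(np.arctan2(d[:,1],d[:,0])); print(a, 'flat mod60',((a-30)%60))
E
```

```text
c [0.65028059 0.18329493] bore [[0.65027522 0.18347874]]
[0.01732098 0.01739169 0.01670648 0.01711778 0.01682174 0.01664504]
[ -41.71874154 -100.89582092 -161.52558692  137.05191132   79.39501312
   20.03112853] flat mod60 [48.28125846 49.10417908 48.47441308 47.05191132 49.39501312 50.03112853]
```

Request:
{"op": "apply_moves", "data": {
  "steps": [
    {"translation": [0.004,0.001,-0.06],"rotation": [0,0,-0.15]},
    {"translation": [0.004,0.001,-0.12],"rotation": [0,0,-0.3]},
    {"translation": [0.004,0.001,-0.2],"rotation": [0,0,-0.46]},
    {"translation": [0.004,0.001,-0.3],"rotation": [0,0,-0.46]},
    {"translation": [0.004,0.001,-0.4],"rotation": [0,0,-0.46]},
    {"translation": [0.004,0.001,-0.48],"rotation": [0,0,-0.46]},
    {"translation": [0.004,0.001,-0.54],"rotation": [0,0,-0.46]},
    {"translation": [0.004,0.001,-0.564],"rotation": [0,0,-0.46]},
    {"translation": [0.004,0.001,-0.564],"rotation": [0,0,-0.46]},
    {"translation": [0.004,0.001,-0.564],"rotation": [0,0,-0.46]}
  ]
}}

```text
t: 11.92
eef_pos: [0.6509, 0.1836, 0.0054]
ee_rot: [-3.141, -0.0, -1.771]
force: [0.1, -1.1, 0.4]
width: 0.046
gripper_force: 0.0
```

Request:
{"op": "apply_moves", "data": {
  "steps": [
    {"translation": [0,0,0],"rotation": [0,0,0]},
    {"translation": [0,0,0],"rotation": [0,0,0]},
    {"translation": [0,0,0],"rotation": [0,0,0]},
    {"translation": [0,0,0],"rotation": [0,0,0]},
    {"translation": [0,0,0],"rotation": [0,0,0]},
    {"translation": [0,0,0],"rotation": [0,0,0]},
    {"translation": [0,0,0],"rotation": [0,0,0]},
    {"translation": [0,0,0],"rotation": [0,0,0]},
    {"translation": [0,0,0],"rotation": [0,0,0]},
    {"translation": [0,0,0],"rotation": [0,0,0]}
  ],
  "jaw": 1,
  "newtons": 25
}}

```text
t: 12.75
eef_pos: [0.651, 0.1838, 0.006]
ee_rot: [-3.14, 0.001, -1.77]
force: [-1.7, 0.2, 6.9]
width: 0.0296
gripper_force: 25.0
```

Request:
{"op": "apply_moves", "data": {
  "steps": [
    {"translation": [0,0,0.04],"rotation": [0,0,0]},
    {"translation": [0,0,0.12],"rotation": [0,0,0.06]},
    {"translation": [-0.06,-0.02,0.2],"rotation": [0,0,0.12]},
    {"translation": [-0.18,-0.07,0.26],"rotation": [0,0,0.18]},
    {"translation": [-0.32,-0.13,0.28],"rotation": [0,0,0.24]},
    {"translation": [-0.46,-0.19,0.28],"rotation": [0,0,0.3]},
    {"translation": [-0.6,-0.25,0.28],"rotation": [0,0,0.36]},
    {"translation": [-0.72,-0.3,0.28],"rotation": [0,0,0.42]},
    {"translation": [-0.8,-0.33,0.28],"rotation": [0,0,0.46]},
    {"translation": [-0.827,-0.342,0.28],"rotation": [0,0,0.46]}
  ]
}}

```text
t: 13.58
eef_pos: [0.4404, 0.0962, 0.0752]
ee_rot: [3.141, 0.0, -1.529]
force: [-0.6, 0.2, -1.3]
width: 0.0299
gripper_force: 25.0
```

Request:
{"op": "apply_moves", "data": {
  "steps": [
    {"translation": [0,0,0],"rotation": [0,0,0]},
    {"translation": [0,0,0],"rotation": [0,0,0]},
    {"translation": [0,0,-0.03],"rotation": [0,0,0]},
    {"translation": [0,0,-0.07],"rotation": [0,0,0]},
    {"translation": [0,0,-0.11],"rotation": [0,0,0]},
    {"translation": [0,0,-0.15],"rotation": [0,0,0]},
    {"translation": [0,0,-0.18],"rotation": [0,0,0]},
    {"translation": [0,0,-0.2],"rotation": [0,0,0]},
    {"translation": [0,0,-0.2],"rotation": [0,0,0]},
    {"translation": [0,0,-0.2],"rotation": [0,0,0]}
  ]
}}

```text
t: 14.42
eef_pos: [0.444, 0.098, 0.0244]
ee_rot: [3.141, -0.001, -1.53]
force: [0.4, -0.3, -0.9]
width: 0.0298
gripper_force: 25.0
```

Request:
{"op": "apply_moves", "data": {
  "steps": [
    {"translation": [0,0,-0.01],"rotation": [0,0,0]},
    {"translation": [0,0,-0.02],"rotation": [0,0,0]},
    {"translation": [0,0,-0.03],"rotation": [0,0,0]},
    {"translation": [0,0,-0.04],"rotation": [0,0,0]},
    {"translation": [0,0,-0.05],"rotation": [0,0,0]},
    {"translation": [0,0,-0.057],"rotation": [0,0,0]},
    {"translation": [0,0,-0.06],"rotation": [0,0,0]},
    {"translation": [0,0,-0.06],"rotation": [0,0,0]},
    {"translation": [0,0,-0.06],"rotation": [0,0,0]},
    {"translation": [0,0,-0.06],"rotation": [0,0,0]}
  ]
}}

```text
t: 15.25
eef_pos: [0.4439, 0.098, 0.0099]
ee_rot: [-3.141, 0.0, -1.53]
force: [0.7, -1.0, -0.8]
width: 0.03
gripper_force: 25.0
```

Request:
{"op": "apply_moves", "data": {
  "steps": [
    {"translation": [0,0,0],"rotation": [0,0,0]},
    {"translation": [0,0,0],"rotation": [0,0,0]},
    {"translation": [0,0,0],"rotation": [0,0,0]},
    {"translation": [0,0,0],"rotation": [0,0,0]},
    {"translation": [0,0,0.02],"rotation": [0,0,0]},
    {"translation": [0,0,0.08],"rotation": [0,0,0]},
    {"translation": [0,0,0.18],"rotation": [0,0,0]},
    {"translation": [0,0,0.3],"rotation": [0,0,0]},
    {"translation": [0,0,0.42],"rotation": [0,0,0]},
    {"translation": [0,0,0.56],"rotation": [0,0,0]}
  ],
  "jaw": -0.05
}}

```text
t: 16.08
eef_pos: [0.4429, 0.0974, 0.151]
ee_rot: [3.14, -0.001, -1.53]
force: [0.8, 1.1, -2.5]
width: 0.0458
gripper_force: 0.0
```

Request:
{"op": "apply_moves", "data": {
  "steps": [
    {"translation": [0.01,-0.04,0.02],"rotation": [0,0,0]},
    {"translation": [0.02,-0.12,0.06],"rotation": [0,0,0]},
    {"translation": [0.03,-0.22,0.08],"rotation": [0,0,0]},
    {"translation": [0.05,-0.33,0.08],"rotation": [0,0,0]},
    {"translation": [0.065,-0.44,0.08],"rotation": [0,0,0]},
    {"translation": [0.08,-0.55,0.08],"rotation": [0,0,0]},
    {"translation": [0.1,-0.66,0.08],"rotation": [0,0,0]},
    {"translation": [0.115,-0.77,0.08],"rotation": [0,0,0]},
    {"translation": [0.13,-0.88,0.08],"rotation": [0,0,0]},
    {"translation": [0.145,-0.98,0.08],"rotation": [0,0,0]}
  ]
}}

```text
t: 16.92
eef_pos: [0.4799, -0.1487, 0.1702]
ee_rot: [-3.141, 0.0, -1.53]
force: [0.4, -0.1, -0.6]
width: 0.0461
gripper_force: 0.0
```

Request:
{"op": "apply_moves", "data": {
  "steps": [
    {"translation": [0.015,-0.11,0],"rotation": [0,0,0]},
    {"translation": [0.03,-0.22,0],"rotation": [0,0,0]},
    {"translation": [0.05,-0.33,0],"rotation": [0,0,0]},
    {"translation": [0.065,-0.44,0],"rotation": [0,0,0]},
    {"translation": [0.08,-0.55,0],"rotation": [0,0,0]},
    {"translation": [0.1,-0.66,0],"rotation": [0,0,0]},
    {"translation": [0.115,-0.76,0],"rotation": [0,0,0]},
    {"translation": [0.125,-0.84,0],"rotation": [0,0,0]},
    {"translation": [0.13,-0.88,0],"rotation": [0,0,0]},
    {"translation": [0.133,-0.89,0],"rotation": [0,0,0]}
  ]
}}

```text
t: 17.75
eef_pos: [0.5129, -0.3711, 0.1694]
ee_rot: [3.141, 0.0, -1.531]
force: [0.6, 0.4, -0.0]
width: 0.0459
gripper_force: 0.0
```

Request:
{"op": "apply_moves", "data": {
  "steps": [
    {"translation": [0,0,0],"rotation": [0,0,0]},
    {"translation": [0,0,0],"rotation": [0,0,0]},
    {"translation": [0,0,0],"rotation": [0,0,0]},
    {"translation": [0,0,0],"rotation": [0,0,0]},
    {"translation": [0,0,0],"rotation": [0,0,0]},
    {"translation": [0,0,0],"rotation": [0,0,0]},
    {"translation": [0,0,0],"rotation": [0,0,0]},
    {"translation": [0,0,0],"rotation": [0,0,0]},
    {"translation": [0,0,0],"rotation": [0,0,0]},
    {"translation": [0,0,0],"rotation": [0,0,0]}
  ]
}}

```text
t: 18.58
eef_pos: [0.5133, -0.3695, 0.1698]
ee_rot: [-3.142, 0.0, -1.53]
force: [0.5, -0.6, 0.2]
width: 0.0461
gripper_force: 0.0
```

```bash
python3 -c "
from h import *
m,im=look('w4.png')
crop(cv2.convertScaleAbs(im,alpha=.5),240,130,150,120,5,'w4.png')"
```

```text
t 18.5833 tcp [ 0.5133 -0.3695  0.1698] rot [-180.      0.    -87.64] w 0.0461 F [ 0.5 -0.6  0.2]
```

View pics/w4.png

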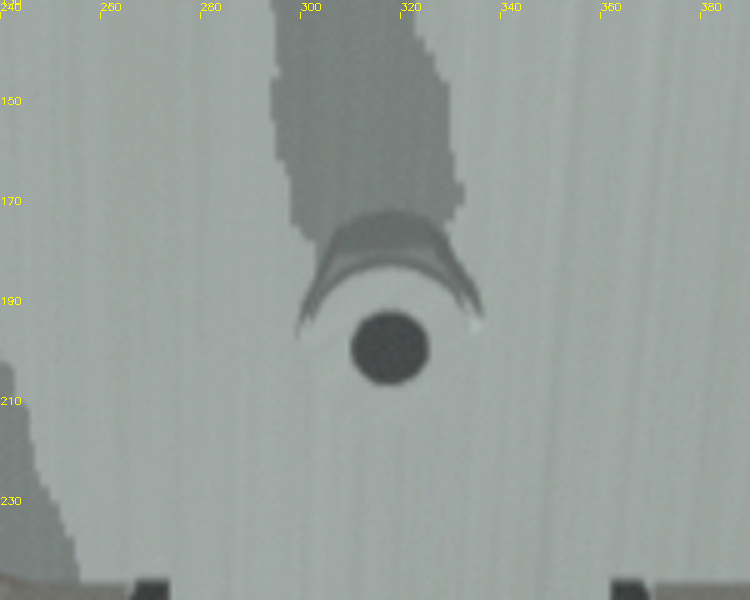

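```bash
python3 - <<'E'
from h import *
m=M('w4.png'); f=lambda u,v:np.array([u,v])/5+[240,130]
c=px2w(m,f(390,348),.05)[0]; print('c',c)
for q in [(482,318),(478,325),(299,333)]:
    d=px2w(m,f(*q),.04)[0]-c; print(np.hypot(*d),np.degrees(np.arctan2(d[1],d[0]))%60)
im=cv2.imread('pics/raw_w4.png')[160:225,285:350]
im=cv2.resize(im,None,fx=9,fy=9,interpolation=cv2.INTER_CUBIC); g=cv2.cvtColor(im,6)
g=cv2.createCLAHE(8,(4,4)).apply(g)
cv2.imwrite('pics/w4e.png',g)
E
```

```text
c [ 0.51299337 -0.36916297]
0.016895970847837127 11.252904125599855
0.016040559523369677 6.978587133245782
0.016532115323607082 3.0182156632847135
```

View pics/w4e.png

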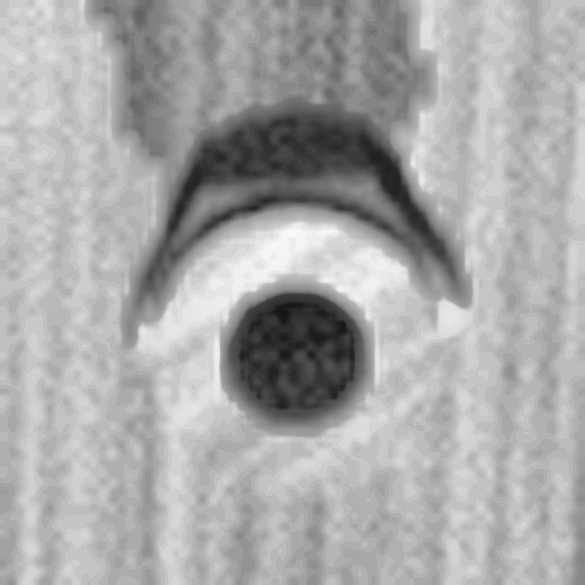

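```bash
python3 - <<'E'
from h import *
m=M('w4.png'); c=px2w(m,(318,199.6),.05)[0]
for q in [(130,330),(200,180),(368,168),(468,300)]:
    for z in (.04,.014):
        d=px2w(m,np.array(q)/9+[285,160],z)[0]-c; print(q,z,np.hypot(*d).round(4),np.degrees(np.arctan2(d[1],d[0])))
E
```

```text
(130, 330) 0.04 0.0169 3.21920305417889
(130, 330) 0.014 0.02 25.78317977885002
(200, 180) 0.04 0.0181 -55.45768237855583
(200, 180) 0.014 0.0138 -38.33449141646276
(368, 168) 0.04 0.0179 -110.84837884411891
(368, 168) 0.014 0.0129 -124.53607656463736
(468, 300) 0.04 0.0175 -168.20835835319602
(468, 300) 0.014 0.0194 168.761331991336
```

Request:
{"op": "apply_moves", "data": {
  "steps": [
    {"translation": [0,0.001,-0.05],"rotation": [0,0,-0.2]},
    {"translation": [0,0.001,-0.12],"rotation": [0,0,-0.42]},
    {"translation": [0,0.001,-0.2],"rotation": [0,0,-0.64]},
    {"translation": [0,0.001,-0.28],"rotation": [0,0,-0.85]},
    {"translation": [0,0.001,-0.38],"rotation": [0,0,-0.85]},
    {"translation": [0,0.001,-0.48],"rotation": [0,0,-0.85]},
    {"translation": [0,0.001,-0.57],"rotation": [0,0,-0.85]},
    {"translation": [0,0.001,-0.63],"rotation": [0,0,-0.85]},
    {"translation": [0,0.001,-0.647],"rotation": [0,0,-0.85]},
    {"translation": [0,0.001,-0.647],"rotation": [0,0,-0.85]}
  ]
}}

```text
t: 19.47
eef_pos: [0.5124, -0.3691, 0.0067]
ee_rot: [3.139, -0.0, -1.975]
force: [0.0, 0.3, 0.2]
width: 0.0462
gripper_force: 0.0
```

Request:
{"op": "apply_moves", "data": {
  "steps": [
    {"translation": [0,0,0],"rotation": [0,0,0]},
    {"translation": [0,0,0],"rotation": [0,0,0]},
    {"translation": [0,0,0],"rotation": [0,0,0]},
    {"translation": [0,0,0],"rotation": [0,0,0]},
    {"translation": [0,0,0],"rotation": [0,0,0]},
    {"translation": [0,0,0],"rotation": [0,0,0]},
    {"translation": [0,0,0],"rotation": [0,0,0]},
    {"translation": [0,0,0],"rotation": [0,0,0]},
    {"translation": [0,0,0],"rotation": [0,0,0]},
    {"translation": [0,0,0],"rotation": [0,0,0]}
  ],
  "jaw": 1,
  "newtons": 30
}}

```text
t: 20.3
eef_pos: [0.5139, -0.3695, 0.0094]
ee_rot: [-3.14, -0.0, -1.974]
force: [-1.2, 1.5, 6.1]
width: 0.0301
gripper_force: 30.0
```

Request:
{"op": "apply_moves", "data": {
  "steps": [
    {"translation": [0,0,0.06],"rotation": [0,0,0]},
    {"translation": [0,0,0.16],"rotation": [0,0,0]},
    {"translation": [0,0.05,0.28],"rotation": [0,0,0.1]},
    {"translation": [-0.02,0.12,0.38],"rotation": [0,0,0.2]},
    {"translation": [-0.05,0.22,0.42],"rotation": [0,0,0.3]},
    {"translation": [-0.08,0.33,0.43],"rotation": [0,0,0.4]},
    {"translation": [-0.1,0.45,0.43],"rotation": [0,0,0.5]},
    {"translation": [-0.13,0.57,0.43],"rotation": [0,0,0.6]},
    {"translation": [-0.16,0.69,0.43],"rotation": [0,0,0.7]},
    {"translation": [-0.18,0.8,0.43],"rotation": [0,0,0.8]}
  ]
}}

```text
t: 21.13
eef_pos: [0.4671, -0.1678, 0.1157]
ee_rot: [-3.141, 0.0, -1.554]
force: [1.0, -0.2, -2.8]
width: 0.0299
gripper_force: 30.0
```

Request:
{"op": "apply_moves", "data": {
  "steps": [
    {"translation": [-0.015,0.1,0],"rotation": [0,0,0.05]},
    {"translation": [-0.03,0.2,0],"rotation": [0,0,0.05]},
    {"translation": [-0.045,0.29,0],"rotation": [0,0,0.05]},
    {"translation": [-0.06,0.36,0],"rotation": [0,0,0.05]},
    {"translation": [-0.07,0.41,0],"rotation": [0,0,0.05]},
    {"translation": [-0.072,0.431,0],"rotation": [0,0,0.05]},
    {"translation": [-0.072,0.431,0],"rotation": [0,0,0.05]},
    {"translation": [-0.072,0.431,-0.05],"rotation": [0,0,0.05]},
    {"translation": [-0.072,0.431,-0.11],"rotation": [0,0,0.05]},
    {"translation": [-0.072,0.431,-0.17],"rotation": [0,0,0.05]}
  ]
}}

```text
t: 21.97
eef_pos: [0.4507, -0.062, 0.0729]
ee_rot: [-3.14, 0.0, -1.53]
force: [-0.5, -0.5, -3.1]
width: 0.0297
gripper_force: 30.0
```

Request:
{"op": "apply_moves", "data": {
  "steps": [
    {"translation": [0,0,-0.05],"rotation": [0,0,0]},
    {"translation": [0,0,-0.1],"rotation": [0,0,0]},
    {"translation": [0,0,-0.14],"rotation": [0,0,0]},
    {"translation": [0,0,-0.17],"rotation": [0,0,0]},
    {"translation": [0,0,-0.19],"rotation": [0,0,0]},
    {"translation": [0,0,-0.2],"rotation": [0,0,0]},
    {"translation": [0,0,-0.2],"rotation": [0,0,0]},
    {"translation": [0,0,-0.2],"rotation": [0,0,0]},
    {"translation": [0,0,-0.2],"rotation": [0,0,0]},
    {"translation": [0,0,-0.2],"rotation": [0,0,0]}
  ]
}}

```text
t: 22.8
eef_pos: [0.4507, -0.0614, 0.0236]
ee_rot: [-3.141, 0.0, -1.529]
force: [-0.7, 0.4, -1.9]
width: 0.0299
gripper_force: 30.0
```

Request:
{"op": "apply_moves", "data": {
  "steps": [
    {"translation": [0,0,-0.01],"rotation": [0,0,0]},
    {"translation": [0,0,-0.02],"rotation": [0,0,0]},
    {"translation": [0,0,-0.03],"rotation": [0,0,0]},
    {"translation": [0,0,-0.038],"rotation": [0,0,0]},
    {"translation": [0,0,-0.044],"rotation": [0,0,0]},
    {"translation": [0,0,-0.047],"rotation": [0,0,0]},
    {"translation": [0,0,-0.047],"rotation": [0,0,0]},
    {"translation": [0,0,-0.047],"rotation": [0,0,0]},
    {"translation": [0,0,-0.047],"rotation": [0,0,0]},
    {"translation": [0,0,-0.047],"rotation": [0,0,0]}
  ]
}}

```text
t: 23.63
eef_pos: [0.4501, -0.0616, 0.0123]
ee_rot: [3.142, -0.0, -1.529]
force: [-7.8, 2.2, 19.4]
width: 0.03
gripper_force: 30.0
```

Request:
{"op": "apply_moves", "data": {
  "steps": [
    {"translation": [0,0,0],"rotation": [0,0,0]},
    {"translation": [0,0,0],"rotation": [0,0,0]},
    {"translation": [0,0,0],"rotation": [0,0,0]},
    {"translation": [0,0,0],"rotation": [0,0,0]},
    {"translation": [0,0,0.02],"rotation": [0,0,0]},
    {"translation": [0,0,0.08],"rotation": [0,0,0]},
    {"translation": [0,0,0.18],"rotation": [0,0,0]},
    {"translation": [0,0,0.3],"rotation": [0,0,0]},
    {"translation": [0,0,0.42],"rotation": [0,0,0]},
    {"translation": [0,0,0.54],"rotation": [0,0,0]}
  ],
  "jaw": -0.05
}}

```text
t: 24.47
eef_pos: [0.4499, -0.0617, 0.148]
ee_rot: [3.141, -0.0, -1.53]
force: [0.9, 0.9, -0.6]
width: 0.0455
gripper_force: 0.0
```

Request:
{"op": "apply_moves", "data": {
  "steps": [
    {"translation": [0.02,-0.01,0],"rotation": [0,0,0]},
    {"translation": [0.08,-0.04,0],"rotation": [0,0,0]},
    {"translation": [0.18,-0.08,0],"rotation": [0,0,0]},
    {"translation": [0.3,-0.14,0],"rotation": [0,0,0]},
    {"translation": [0.42,-0.2,0],"rotation": [0,0,0]},
    {"translation": [0.54,-0.25,0],"rotation": [0,0,0]},
    {"translation": [0.65,-0.3,0],"rotation": [0,0,0]},
    {"translation": [0.73,-0.34,-0.02],"rotation": [0,0,0]},
    {"translation": [0.78,-0.36,-0.04],"rotation": [0,0,0]},
    {"translation": [0.789,-0.369,-0.06],"rotation": [0,0,0]}
  ],
  "jaw": -0.73,
  "newtons": 15
}}

```text
t: 25.3
eef_pos: [0.6492, -0.1548, 0.13]
ee_rot: [3.141, -0.0, -1.53]
force: [0.0, -0.5, -0.5]
width: 0.0756
gripper_force: 0.0
```

Request:
{"op": "apply_moves", "data": {
  "steps": [
    {"translation": [0,0,0],"rotation": [0,0,0]},
    {"translation": [0,0,0],"rotation": [0,0,0]},
    {"translation": [0,0,0],"rotation": [0,0,0]},
    {"translation": [0,0,0],"rotation": [0,0,0]},
    {"translation": [0,0,0],"rotation": [0,0,0]},
    {"translation": [0,0,0],"rotation": [0,0,0]},
    {"translation": [0,0,0],"rotation": [0,0,0]},
    {"translation": [0,0,0],"rotation": [0,0,0]},
    {"translation": [0,0,0],"rotation": [0,0,0]},
    {"translation": [0,0,0],"rotation": [0,0,0]}
  ]
}}

```text
t: 26.13
eef_pos: [0.6475, -0.1537, 0.1313]
ee_rot: [-3.142, -0.0, -1.53]
force: [0.3, -0.2, -0.4]
width: 0.0757
gripper_force: 0.0
```

```bash
python3 -c "
from h import *
m,im=look('w5.png')
crop(cv2.convertScaleAbs(im,alpha=.55),210,120,200,150,4,'w5.png')"
```

```text
t 26.1333 tcp [ 0.6475 -0.1537  0.1313] rot [-180.     -0.    -87.64] w 0.0757 F [ 0.3 -0.2 -0.4]
```

View pics/w5.png

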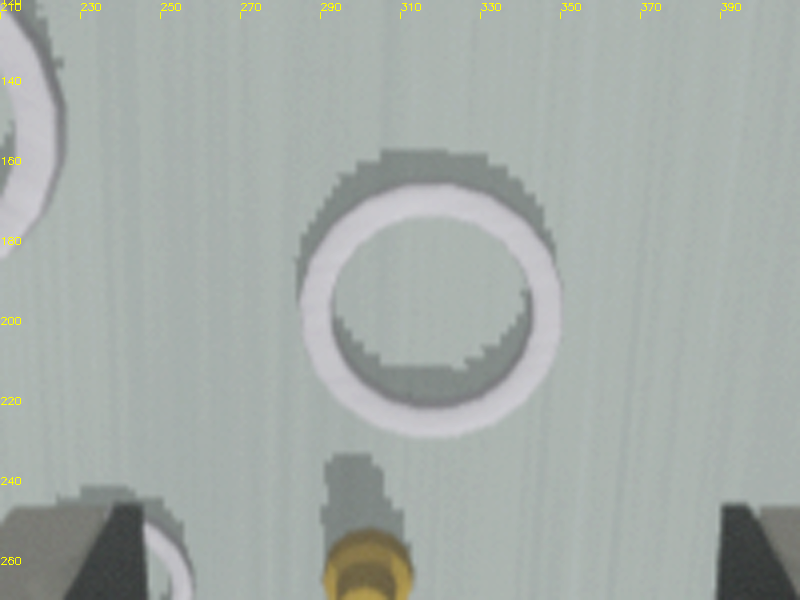

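```bash
python3 - <<'E'
from h import *
m=M('w5.png'); p=px2w(m,np.array([(301,311),(563,311),(432,182),(432,438)])/4+[210,120],.008)
print(p, np.linalg.norm(p[0]-p[1]),np.linalg.norm(p[2]-p[3]),'c',(p[:2].mean(0)+p[2:].mean(0))/2,p[:2].mean(0),p[2:].mean(0))
E
```

```text
[[ 0.67637486 -0.15286524]
 [ 0.61815174 -0.15520931]
 [ 0.64844334 -0.18305537]
 [ 0.64602722 -0.1236494 ]] 0.0582702845299368 0.05945508324215941 c [ 0.64724929 -0.15369483] [ 0.6472633  -0.15403727] [ 0.64723528 -0.15335238]
```

Request:
{"op": "apply_moves", "data": {
  "steps": [
    {"translation": [0,0,-0.06],"rotation": [0,0,0]},
    {"translation": [0,0,-0.16],"rotation": [0,0,0]},
    {"translation": [0,0,-0.26],"rotation": [0,0,0]},
    {"translation": [0,0,-0.36],"rotation": [0,0,0]},
    {"translation": [0,0,-0.43],"rotation": [0,0,0]},
    {"translation": [0,0,-0.48],"rotation": [0,0,0]},
    {"translation": [0,0,-0.505],"rotation": [0,0,0]},
    {"translation": [0,0,-0.515],"rotation": [0,0,0]},
    {"translation": [0,0,-0.515],"rotation": [0,0,0]},
    {"translation": [0,0,-0.515],"rotation": [0,0,0]}
  ]
}}

```text
t: 27.02
eef_pos: [0.6483, -0.1538, 0.0036]
ee_rot: [-3.14, -0.0, -1.529]
force: [-0.9, -0.4, -0.1]
width: 0.0758
gripper_force: 0.0
```

Request:
{"op": "apply_moves", "data": {
  "steps": [
    {"translation": [0,0,0],"rotation": [0,0,0]},
    {"translation": [0,0,0],"rotation": [0,0,0]},
    {"translation": [0,0,0],"rotation": [0,0,0]},
    {"translation": [0,0,0],"rotation": [0,0,0]},
    {"translation": [0,0,0],"rotation": [0,0,0]},
    {"translation": [0,0,0],"rotation": [0,0,0]},
    {"translation": [0,0,0],"rotation": [0,0,0]},
    {"translation": [0,0,0],"rotation": [0,0,0]},
    {"translation": [0,0,0],"rotation": [0,0,0]},
    {"translation": [0,0,0],"rotation": [0,0,0]}
  ],
  "jaw": 1,
  "newtons": 20
}}

```text
t: 27.85
eef_pos: [0.648, -0.1538, 0.0033]
ee_rot: [-3.141, -0.0, -1.529]
force: [-0.1, 0.8, 6.4]
width: 0.0584
gripper_force: 20.0
```

Request:
{"op": "apply_moves", "data": {
  "steps": [
    {"translation": [0,0,0.06],"rotation": [0,0,0]},
    {"translation": [-0.02,0.02,0.16],"rotation": [0,0,0]},
    {"translation": [-0.08,0.07,0.26],"rotation": [0,0,0]},
    {"translation": [-0.18,0.15,0.32],"rotation": [0,0,0]},
    {"translation": [-0.3,0.26,0.32],"rotation": [0,0,0]},
    {"translation": [-0.43,0.37,0.32],"rotation": [0,0,0]},
    {"translation": [-0.56,0.48,0.32],"rotation": [0,0,0]},
    {"translation": [-0.68,0.58,0.32],"rotation": [0,0,0]},
    {"translation": [-0.77,0.66,0.32],"rotation": [0,0,0]},
    {"translation": [-0.802,0.688,0.32],"rotation": [0,0,0]}
  ]
}}

```text
t: 28.68
eef_pos: [0.4437, 0.0194, 0.0826]
ee_rot: [3.141, 0.001, -1.529]
force: [0.2, -0.4, -0.8]
width: 0.0584
gripper_force: 20.0
```

Request:
{"op": "apply_moves", "data": {
  "steps": [
    {"translation": [0,0,0],"rotation": [0,0,0]},
    {"translation": [0,0,0],"rotation": [0,0,0]},
    {"translation": [0,0,-0.03],"rotation": [0,0,0]},
    {"translation": [0,0,-0.06],"rotation": [0,0,0]},
    {"translation": [0,0,-0.09],"rotation": [0,0,0]},
    {"translation": [0,0,-0.12],"rotation": [0,0,0]},
    {"translation": [0,0,-0.14],"rotation": [0,0,0]},
    {"translation": [0,0,-0.14],"rotation": [0,0,0]},
    {"translation": [0,0,-0.14],"rotation": [0,0,0]},
    {"translation": [0,0,-0.14],"rotation": [0,0,0]}
  ]
}}

```text
t: 29.52
eef_pos: [0.4472, 0.0182, 0.0476]
ee_rot: [3.142, -0.0, -1.53]
force: [-0.4, -0.5, -1.0]
width: 0.0585
gripper_force: 20.0
```

```bash
python3 -c "
from h import *
m,im=look('w6.png')
crop(cv2.convertScaleAbs(im,alpha=.6),170,100,300,200,2,'w6.png')
a=cv2.imread('pics/w6.png'); t=grab_frame('top'); cv2.imwrite('pics/raw_t6.png',t); crop(t,210,225,190,85,4,'t6.png'); b=cv2.imread('pics/t6.png')[:200*0+340]; b=b[:, :600] if 0 else cv2.resize(b,(600,268))
cv2.imwrite('pics/w6b.png',cv2.vconcat([a[:330],b]))"
```

```text
t 29.5167 tcp [0.4472 0.0182 0.0476] rot [ 1.7999e+02 -1.0000e-02 -8.7640e+01] w 0.0585 F [-0.4 -0.5 -1. ]
```

View pics/w6b.png

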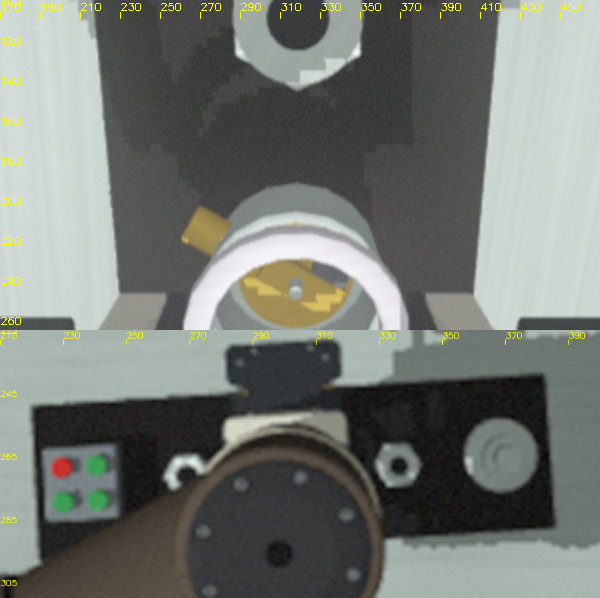

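```bash
python3 - <<'E'
from h import *
m1=M('w1.png'); m=M('w6.png')
for h in (.01,.015,.02): print(h,px2w(m1,(319.8,199.4),h)[0].round(4),px2w(m,(318,245.3),h+.003)[0].round(4))
print('coup',px2w(m,(319,111),.053))
t=camera_model('top'); k=600/760*4
f=lambda u,v:(210+u/k,225+v/k)
for n,(u,v),z in [('coup',(400,465-330),.053),('nut',(185,473-330),.027),('post',(503,458-330),.055)]: print(n,px2w(t,f(u,v),z)[0].round(4))
E
```

```text
0.01 [0.6656 0.0107] [0.4469 0.0229]
0.015 [0.6642 0.0113] [0.447  0.0206]
0.02 [0.6628 0.0119] [0.4471 0.0183]
coup [[ 0.449866   -0.06092106]]
coup [ 0.4509 -0.0621]
nut [0.4463 0.0995]
post [ 0.4546 -0.1385]
```

Request:
{"op": "apply_moves", "data": {
  "steps": [
    {"translation": [0,0,-0.01],"rotation": [0,0,0]},
    {"translation": [0,0,-0.02],"rotation": [0,0,0]},
    {"translation": [0,0,-0.03],"rotation": [0,0,0]},
    {"translation": [0,0,-0.037],"rotation": [0,0,0]},
    {"translation": [0,0,-0.042],"rotation": [0,0,0]},
    {"translation": [0,0,-0.044],"rotation": [0,0,0]},
    {"translation": [0,0,-0.044],"rotation": [0,0,0]},
    {"translation": [0,0,-0.044],"rotation": [0,0,0]},
    {"translation": [0,0,-0.044],"rotation": [0,0,0]},
    {"translation": [0,0,-0.044],"rotation": [0,0,0]}
  ]
}}

```text
t: 30.45
eef_pos: [0.4471, 0.0183, 0.0366]
ee_rot: [-3.141, 0.0, -1.53]
force: [-0.5, 0.3, -1.2]
width: 0.0588
gripper_force: 20.0
```

Request:
{"op": "apply_moves", "data": {
  "steps": [
    {"translation": [0,0,-0.001],"rotation": [0,0,0]},
    {"translation": [0,0,-0.002],"rotation": [0,0,0]},
    {"translation": [0,0,-0.003],"rotation": [0,0,0]},
    {"translation": [0,0,-0.003],"rotation": [0,0,0]},
    {"translation": [0,0,-0.003],"rotation": [0,0,0]},
    {"translation": [0,0,-0.003],"rotation": [0,0,0]},
    {"translation": [0,0,-0.003],"rotation": [0,0,0]},
    {"translation": [0,0,-0.003],"rotation": [0,0,0]},
    {"translation": [0,0,-0.003],"rotation": [0,0,0]},
    {"translation": [0,0,-0.003],"rotation": [0,0,0]}
  ]
}}

```text
t: 31.28
eef_pos: [0.4472, 0.0183, 0.0362]
ee_rot: [-3.141, 0.0, -1.529]
force: [-1.5, 0.1, 5.9]
width: 0.0586
gripper_force: 20.0
```

Request:
{"op": "apply_moves", "data": {
  "steps": [
    {"translation": [0,0,0],"rotation": [0,0,0]},
    {"translation": [0,0,0],"rotation": [0,0,0]},
    {"translation": [0,0,0],"rotation": [0,0,0]},
    {"translation": [0,0,0],"rotation": [0,0,0]},
    {"translation": [0,0,0],"rotation": [0,0,0]},
    {"translation": [0,0,0.02],"rotation": [0,0,0]},
    {"translation": [0,0,0.08],"rotation": [0,0,0]},
    {"translation": [0,0,0.18],"rotation": [0,0,0]},
    {"translation": [0,0,0.29],"rotation": [0,0,0]},
    {"translation": [0,0,0.38],"rotation": [0,0,0]}
  ],
  "jaw": -0.73
}}

```text
t: 32.12
eef_pos: [0.4471, 0.0182, 0.1328]
ee_rot: [-3.141, -0.0, -1.529]
force: [0.1, 0.1, 0.2]
width: 0.0761
gripper_force: 0.0
```

Request:
{"op": "apply_moves", "data": {
  "steps": [
    {"translation": [0,0.03,0],"rotation": [0,0,0]},
    {"translation": [0.02,0.1,0],"rotation": [0,0,0]},
    {"translation": [0.03,0.2,0],"rotation": [0,0,0]},
    {"translation": [0.05,0.31,0],"rotation": [0,0,0]},
    {"translation": [0.07,0.42,0],"rotation": [0,0,0]},
    {"translation": [0.09,0.53,0],"rotation": [0,0,0]},
    {"translation": [0.11,0.64,0],"rotation": [0,0,0]},
    {"translation": [0.13,0.75,0],"rotation": [0,0,0]},
    {"translation": [0.15,0.86,0],"rotation": [0,0,0]},
    {"translation": [0.17,0.97,0],"rotation": [0,0,0]}
  ],
  "jaw": -0.23
}}

```text
t: 32.95
eef_pos: [0.4894, 0.2622, 0.1307]
ee_rot: [3.141, -0.0, -1.529]
force: [1.1, 0.4, 0.4]
width: 0.0539
gripper_force: 0.0
```

Request:
{"op": "apply_moves", "data": {
  "steps": [
    {"translation": [0.02,0.1,0],"rotation": [0,0,0]},
    {"translation": [0.035,0.19,0],"rotation": [0,0,0]},
    {"translation": [0.045,0.26,0],"rotation": [0,0,0]},
    {"translation": [0.053,0.31,0],"rotation": [0,0,0]},
    {"translation": [0.054,0.321,0],"rotation": [0,0,0]},
    {"translation": [0.054,0.321,0],"rotation": [0,0,0]},
    {"translation": [0.054,0.321,0],"rotation": [0,0,0]},
    {"translation": [0.054,0.321,0],"rotation": [0,0,0]},
    {"translation": [0.054,0.321,0],"rotation": [0,0,0]},
    {"translation": [0.054,0.321,0],"rotation": [0,0,0]}
  ]
}}

```text
t: 33.78
eef_pos: [0.5031, 0.3403, 0.1311]
ee_rot: [-3.141, 0.0, -1.53]
force: [-0.4, -0.1, -0.1]
width: 0.0538
gripper_force: 0.0
```

```bash
python3 - <<'E'
from h import *
m,im=look('w7.png')
hs=cv2.cvtColor(im,cv2.COLOR_BGR2HSV); k=((hs[...,0]<18)&(hs[...,1]>90)&(hs[...,2]>60)).astype('uint8'); k[240:]=0
n,l,s,c=cv2.connectedComponentsWithStats(k); i=1+s[1:,4].argmax(); print(s[i],c[i])
pts=np.argwhere(l==i)[:,::-1]; w=px2w(m,pts,.006).astype(np.float32); print('c',cv2.minEnclosingCircle(w*1000),w.mean(0))
E
```

```text
t 33.7833 tcp [0.5031 0.3403 0.1311] rot [-1.7999e+02  1.0000e-02 -8.7680e+01] w 0.0538 F [-0.4 -0.1 -0.1]
[298 178  40  39 923] [317.50270856 197.13109426]
c ((503.168701171875, 340.40008544921875), 18.22246551513672) [0.50326663 0.34012026]
```

Request:
{"op": "apply_moves", "data": {
  "steps": [
    {"translation": [0,0,-0.06],"rotation": [0,0,0]},
    {"translation": [0,0,-0.16],"rotation": [0,0,0]},
    {"translation": [0,0,-0.26],"rotation": [0,0,0]},
    {"translation": [0,0,-0.36],"rotation": [0,0,0]},
    {"translation": [0,0,-0.43],"rotation": [0,0,0]},
    {"translation": [0,0,-0.48],"rotation": [0,0,0]},
    {"translation": [0,0,-0.505],"rotation": [0,0,0]},
    {"translation": [0,0,-0.515],"rotation": [0,0,0]},
    {"translation": [0,0,-0.515],"rotation": [0,0,0]},
    {"translation": [0,0,-0.515],"rotation": [0,0,0]}
  ]
}}

```text
t: 34.67
eef_pos: [0.5035, 0.3413, 0.0029]
ee_rot: [-3.141, 0.001, -1.529]
force: [0.2, -0.5, -1.0]
width: 0.0539
gripper_force: 0.0
```

Request:
{"op": "apply_moves", "data": {
  "steps": [
    {"translation": [0,0,0],"rotation": [0,0,0]},
    {"translation": [0,0,0],"rotation": [0,0,0]},
    {"translation": [0,0,0],"rotation": [0,0,0]},
    {"translation": [0,0,0],"rotation": [0,0,0]},
    {"translation": [0,0,0],"rotation": [0,0,0]},
    {"translation": [0,0,0],"rotation": [0,0,0]},
    {"translation": [0,0,0],"rotation": [0,0,0]},
    {"translation": [0,0,0],"rotation": [0,0,0]},
    {"translation": [0,0,0],"rotation": [0,0,0]},
    {"translation": [0,0,0],"rotation": [0,0,0]}
  ],
  "jaw": 1,
  "newtons": 15
}}

```text
t: 35.5
eef_pos: [0.5033, 0.3413, 0.0027]
ee_rot: [-3.141, 0.0, -1.529]
force: [-1.4, 0.3, 5.7]
width: 0.0364
gripper_force: 15.0
```

Request:
{"op": "apply_moves", "data": {
  "steps": [
    {"translation": [0,0,0.06],"rotation": [0,0,0]},
    {"translation": [0,-0.02,0.16],"rotation": [0,0,0]},
    {"translation": [-0.01,-0.07,0.28],"rotation": [0,0,0]},
    {"translation": [-0.02,-0.15,0.38],"rotation": [0,0,0]},
    {"translation": [-0.03,-0.25,0.42],"rotation": [0,0,0]},
    {"translation": [-0.05,-0.36,0.43],"rotation": [0,0,0]},
    {"translation": [-0.06,-0.48,0.43],"rotation": [0,0,0]},
    {"translation": [-0.08,-0.6,0.43],"rotation": [0,0,0]},
    {"translation": [-0.09,-0.72,0.43],"rotation": [0,0,0]},
    {"translation": [-0.11,-0.84,0.43],"rotation": [0,0,0]}
  ]
}}

```text
t: 36.33
eef_pos: [0.4751, 0.1296, 0.1095]
ee_rot: [-3.142, 0.0, -1.529]
force: [1.1, -0.5, -0.1]
width: 0.0359
gripper_force: 15.0
```

Request:
{"op": "apply_moves", "data": {
  "steps": [
    {"translation": [-0.015,-0.12,0],"rotation": [0,0,0]},
    {"translation": [-0.03,-0.24,0],"rotation": [0,0,0]},
    {"translation": [-0.045,-0.36,0],"rotation": [0,0,0]},
    {"translation": [-0.06,-0.47,0],"rotation": [0,0,0]},
    {"translation": [-0.075,-0.57,0],"rotation": [0,0,0]},
    {"translation": [-0.085,-0.66,0],"rotation": [0,0,0]},
    {"translation": [-0.095,-0.72,0],"rotation": [0,0,0]},
    {"translation": [-0.1,-0.755,0],"rotation": [0,0,0]},
    {"translation": [-0.103,-0.769,0],"rotation": [0,0,0]},
    {"translation": [-0.103,-0.769,0],"rotation": [0,0,0]}
  ]
}}

```text
t: 37.17
eef_pos: [0.4497, -0.0616, 0.1095]
ee_rot: [3.142, 0.0, -1.531]
force: [0.6, 1.1, -1.1]
width: 0.036
gripper_force: 15.0
```

Request:
{"op": "apply_moves", "data": {
  "steps": [
    {"translation": [0,0,0],"rotation": [0,0,0]},
    {"translation": [0,0,0],"rotation": [0,0,0]},
    {"translation": [0,0,-0.03],"rotation": [0,0,0]},
    {"translation": [0,0,-0.07],"rotation": [0,0,0]},
    {"translation": [0,0,-0.11],"rotation": [0,0,0]},
    {"translation": [0,0,-0.14],"rotation": [0,0,0]},
    {"translation": [0,0,-0.16],"rotation": [0,0,0]},
    {"translation": [0,0,-0.16],"rotation": [0,0,0]},
    {"translation": [0,0,-0.16],"rotation": [0,0,0]},
    {"translation": [0,0,-0.16],"rotation": [0,0,0]}
  ]
}}

```text
t: 38.0
eef_pos: [0.4501, -0.0611, 0.0698]
ee_rot: [-3.141, -0.0, -1.529]
force: [0.3, 0.8, -0.2]
width: 0.036
gripper_force: 15.0
```

```bash
python3 -c "
from h import *
m,im=look('w8.png')
crop(cv2.convertScaleAbs(im,alpha=.6),220,60,200,150,4,'w8.png')"
```

```text
t 38.0 tcp [ 0.4501 -0.0611  0.0698] rot [-179.98   -0.    -87.62] w 0.036 F [ 0.3  0.8 -0.2]
```

Request:
{"op": "apply_moves", "data": {
  "steps": [
    {"translation": [0,0,-0.01],"rotation": [0,0,0]},
    {"translation": [0,0,-0.02],"rotation": [0,0,0]},
    {"translation": [0,0,-0.03],"rotation": [0,0,0]},
    {"translation": [0,0,-0.04],"rotation": [0,0,0]},
    {"translation": [0,0,-0.048],"rotation": [0,0,0]},
    {"translation": [0,0,-0.052],"rotation": [0,0,0]},
    {"translation": [0,0,-0.052],"rotation": [0,0,0]},
    {"translation": [0,0,-0.052],"rotation": [0,0,0]},
    {"translation": [0,0,-0.052],"rotation": [0,0,0]},
    {"translation": [0,0,-0.052],"rotation": [0,0,0]}
  ]
}}

```text
t: 38.88
eef_pos: [0.4499, -0.0612, 0.0567]
ee_rot: [-3.141, 0.0, -1.53]
force: [0.5, -0.3, -0.2]
width: 0.0359
gripper_force: 15.0
```

Request:
{"op": "apply_moves", "data": {
  "steps": [
    {"translation": [0,0,-0.001],"rotation": [0,0,0]},
    {"translation": [0,0,-0.002],"rotation": [0,0,0]},
    {"translation": [0,0,-0.002],"rotation": [0,0,0]},
    {"translation": [0,0,-0.002],"rotation": [0,0,0]},
    {"translation": [0,0,-0.002],"rotation": [0,0,0]},
    {"translation": [0,0,-0.002],"rotation": [0,0,0]},
    {"translation": [0,0,-0.002],"rotation": [0,0,0]},
    {"translation": [0,0,-0.002],"rotation": [0,0,0]},
    {"translation": [0,0,-0.002],"rotation": [0,0,0]},
    {"translation": [0,0,-0.002],"rotation": [0,0,0]}
  ]
}}

```text
t: 39.72
eef_pos: [0.4498, -0.0613, 0.0561]
ee_rot: [-3.142, -0.0, -1.53]
force: [0.3, -0.2, 0.0]
width: 0.036
gripper_force: 15.0
```

Request:
{"op": "apply_moves", "data": {
  "steps": [
    {"translation": [0,0,-0.001],"rotation": [0,0,0]},
    {"translation": [0,0,-0.002],"rotation": [0,0,0]},
    {"translation": [0,0,-0.002],"rotation": [0,0,0]},
    {"translation": [0,0,-0.002],"rotation": [0,0,0]},
    {"translation": [0,0,-0.002],"rotation": [0,0,0]},
    {"translation": [0,0,-0.002],"rotation": [0,0,0]},
    {"translation": [0,0,-0.002],"rotation": [0,0,0]},
    {"translation": [0,0,-0.002],"rotation": [0,0,0]},
    {"translation": [0,0,-0.002],"rotation": [0,0,0]},
    {"translation": [0,0,-0.002],"rotation": [0,0,0]}
  ]
}}

```text
t: 40.55
eef_pos: [0.4498, -0.0613, 0.0556]
ee_rot: [-3.141, 0.0, -1.53]
force: [-1.1, 0.2, 4.3]
width: 0.036
gripper_force: 15.0
```

Request:
{"op": "apply_moves", "data": {
  "steps": [
    {"translation": [0,0,0],"rotation": [0,0,0]},
    {"translation": [0,0,0],"rotation": [0,0,0]},
    {"translation": [0,0,0],"rotation": [0,0,0]},
    {"translation": [0,0,0],"rotation": [0,0,0]},
    {"translation": [0,0,0],"rotation": [0,0,0]},
    {"translation": [0,0,0.02],"rotation": [0,0,0]},
    {"translation": [0,0,0.08],"rotation": [0,0,0]},
    {"translation": [0,0,0.18],"rotation": [0,0,0]},
    {"translation": [0,0,0.3],"rotation": [0,0,0]},
    {"translation": [0,0,0.42],"rotation": [0,0,0]}
  ],
  "jaw": -0.23
}}

```text
t: 41.38
eef_pos: [0.4492, -0.0615, 0.1618]
ee_rot: [3.14, -0.0, -1.53]
force: [1.7, -0.4, 0.1]
width: 0.0541
gripper_force: 0.0
```

Request:
{"op": "apply_moves", "data": {
  "steps": [
    {"translation": [0,-0.04,0.06],"rotation": [0,0,0]},
    {"translation": [0.04,-0.12,0.12],"rotation": [0,0,0]},
    {"translation": [0.1,-0.22,0.16],"rotation": [0,0,0]},
    {"translation": [0.16,-0.33,0.2],"rotation": [0,0,0]},
    {"translation": [0.22,-0.44,0.2],"rotation": [0,0,0]},
    {"translation": [0.26,-0.55,0.2],"rotation": [0,0,0]},
    {"translation": [0.3,-0.66,0.2],"rotation": [0,0,0]},
    {"translation": [0.3,-0.77,0.2],"rotation": [0,0,0]},
    {"translation": [0.3,-0.86,0.2],"rotation": [0,0,0]},
    {"translation": [0.3,-0.9,0.2],"rotation": [0,0,0]}
  ]
}}

```text
t: 42.22
eef_pos: [0.5244, -0.2887, 0.2103]
ee_rot: [3.141, -0.0, -1.531]
force: [0.4, 0.9, -0.8]
width: 0.0538
gripper_force: 0.0
```

```bash
python3 - <<'E'
from h import *
t=grab_frame('top'); s=grab_frame('scene'); cv2.imwrite('pics/raw_t9.png',t); cv2.imwrite('pics/raw_s9.png',s)
crop(t,215,230,180,75,4,'t9.png'); crop(s,250,130,200,90,4,'s9.png')
a=cv2.imread('pics/t9.png'); b=cv2.imread('pics/s9.png')[:290,:720]
cv2.imwrite('pics/f9.png',cv2.vconcat([a,b])); print(get_state()['eef_pos'])
E
```

```text
[ 0.52431717 -0.28762186  0.2102713 ]
```

View pics/f9.png

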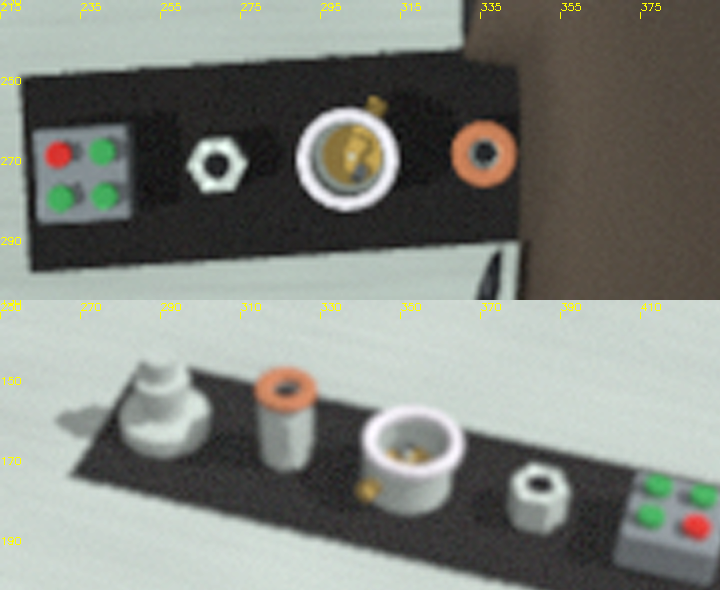

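```bash
python3 - <<'E'
from h import *
t=camera_model('top'); f=lambda u,v:(215+u/4,230+v/4)
P={n:px2w(t,f(*q),z)[0] for n,q,z in [('box',(83.3,173),.031),('nut',(217,165),.027),('bez',(348,159),.041),('wash',(484,154),.059),('coupbore',(485,152),.053)]}
for k,v in P.items(): print(k,v.round(4))
E
```

```text
box [0.4412 0.1772]
nut [0.4439 0.098 ]
bez [0.447  0.0194]
wash [ 0.4497 -0.0602]
coupbore [ 0.4504 -0.0611]
```

```bash
python3 -c "
from station import *
print(job_done())"
```

```text
the job is handed in; nothing more can be done
None
```

The job is handed in: coupling with its washer, case with its bezel, and nut stand upright in a straight row on the mat, about 80 mm apart and within roughly 2 mm of target in the last top picture, after about 42 s on the robot's clock; I made no move near the tin or jar.

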